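# Close the spice box and snap its latch

## Robot

A 6-joint arm with a two-finger parallel gripper is mounted at the origin on the work surface. World frame = base frame: x ahead of the robot, y to its left, z up, the work surface at z = 0. Lengths are in mm, angles in rad, forces in N, time in s.
With the tool pointing down it reaches from about 375 to 925 mm from the base axis. Payload 5.7 kg.
Tool frame: the origin (TCP) lies on the centre line of the jaws, within the pads' length; the fingertips stand 17 mm ahead of it and the grasp point (between the pads) lies 2 mm behind it; z points along the fingers, y is the line along which they close (so a half turn about z gives the same grasp; the last joint's range is limited). The gripper opens to 85 mm and grips with 20 to 120 N. Pads are 22 mm wide; open, the fingers measure 114 mm over their backs; the gripper's body (76 mm by 85 mm) begins 54 mm behind the grasp point. The pads swing forward as they close: fully open they stand 13 mm farther back than shut.
Start: joints at [1.197, 0.359, 1.51, -0, 1.272, -0.115], TCP at [153.547, 579.99, 248.267] pointing down, gripper open.
Joint ranges: [-2.97, 2.97], [-1.01, 2.36], [0.21, 2.38], [-0.96, 4.11], [0.2, 2.71], [-2.98, 2.98]. Speed limits (rad/s): [2.39, 2.39, 3.14, 3.14, 3.14, 3.14].

## Interface

Orientations are given as a 3x3 rotation matrix whose columns are the frame's x, y, z axes.
In Python, from rig import bot gives the robot as it stands.
- The arm moves only by the tool servo_tool, never from a script. Its argument "plan" is one flat list of numbers, 7 for each row, row after row: the turn, a rotation vector about the tool's x, y, z in rad, then the shift along the tool's x, y, z in cm, then the finger opening in cm, from 0 to 8.54. A call has 1 to 12 rows; each row is the pose to reach, as a shift and turn from the pose commanded when the call began, along the tool's axes at that moment; what a row does not reach only later rows make up. A row lasts 1/12 s, in which the tool goes at most 41.7 mm and 7.16 degrees, less where a joint would pass 70% of its speed; a pose out of reach is approached as far as the arm can. A call with a gripper value outside its range is refused whole. The fingers move at their own pace and stop on an object; "force" is the grip in N (left out, the last holds). Time passes only in rows, so rows that repeat a pose let the fingers close. It gives the time, the measured TCP pose, the force, the opening and the grip force at its end, in the units of the state.
- bot.get_obs(): the state, without advancing time (a new reading comes with each control period).
- bot.grab_frame(name): name is "scene" or "top" or "wrist"; returns (picture, depth): 384x512x3 uint8, red, green, blue; 384x512 float32, mm along the optical axis (not along the pixel's ray), 0 where there is no reading.
- bot.camera_model(name): a dict with "K" (3x3 intrinsics, pixels), "rvec" (rotation vector, rad) and "tvec" (3), from world to camera coordinates, as OpenCV has them. Camera axes: x right, y down, z forward; pixel columns grow to the right and rows downward; lengths in mm; the calibration is good to about 2 mm. A picture is of the moment at which its call begins: read the wrist's pose just before it. camera_model takes no time and is no camera call; for the wrist camera it gives the pose at the moment of the call.
- bot.close_job(): hands the job in; it is judged then, once.
The state is a dict: "time": time; "joint_positions": joint angles; "joint_velocities": joint speeds; "joint_torque": joint torques, N m; "tcp_pos": TCP position; "tool_rot": TCP orientation; "wrist_force": force on the tool from outside, world axes, zero at the start; "moment": the same for the moment, N m; "opening": opening from 0.0 (shut) to 1.0 (fully open); "finger_force": force on a finger pad.
Only numpy, scipy, OpenCV 4.12 (cv2) and the standard library are available. Lean on these libraries where they do the work, as an engineer would, in place of code of your own. Each camera call takes 0.05 s, during which the arm holds its last target. There are 200 camera calls.

## Task

Close the open storage box: from behind, push its green lid over and down until it is fully shut with the latch flap still out, and only then push the orange flap down and in until it snaps home against the front of the box. Only push with the fingers: the box stays standing where it is, nothing is picked up, and the other things on the ledge are left as they stand.

Things in the scene. Friction and masses are not known exactly. Their poses are not given: they have to be found in the camera images.
- box: the storage box, clear plastic tub with spice tins inside, 120 (x) x 180 (y) x 80 mm high, about 1.1 kg, loose on the tiles (a level push over 5 N may slide it); origin: centre of its underside; its x axis points from the latch side (front, towards the robot) to the hinge side (rear), y along the hinge, z up. Rim 80 mm, shut lid's top face 88 mm above the tiles
- lid (a joint): angle of the green lid (rad): 0 = flat shut, about 1.57 = upright, grows as it opens rearward up to 2.1. It starts open, 1.65 to 2.0. Stiff hinge: it stays at whatever angle it is left; it takes about 1.5 N at its free edge to turn it
- lid_hinge (a point): middle of the lid's hinge axis, in the box frame at x = +64 mm, y = 0, z = 82 mm; the axis runs along the box's y. The lid is a plate 128 mm from hinge to free edge, 190 mm wide along the hinge and 6 mm thick; its outer face (top when shut, rear when open) lies 6 mm off the hinge axis
- lid_edge (a point): middle of the lid's free edge on its outer face (128 mm from the hinge axis along the lid, 6 mm off it); the latch flap sits here, the edge is bare beyond 40 mm either side of the middle. Pushing on the flap itself from behind the open lid folds it in too early
- latch (a joint): angle of the orange latch flap hinged along the lid's free edge (rad): 0 = at right angles to the lid (lid shut: flat against the box's front, snapped home), 1.57 = straight out in the lid's plane, limit 1.9; starts 1.5 to 1.85. It turns lightly and stays where left; with the lid shut, from about 0.2 to 0.1 its hook must be pushed past a springy keeper (about 3 N), then it snaps to 0 and holds
- latch_tip (a point): middle of the latch flap's free end, outer side. The flap is 50 mm wide along the hinge, 4.5 mm thick (6 mm lip at its end), and its end is 35 mm from its pivot; the pivot is parallel to the lid hinge, 133.5 mm from it along the lid (lid shut: box frame x = -69.5, z = 82 mm). Snapped home the flap reaches down to 47 mm above the tiles
- prep_bowl: clear glass prep bowl, 112 mm across, 50 mm high, beside the box; origin: centre of its underside. Leave alone
- sifter_cup: aluminium sifter cup, 84 mm across, 85 mm high, handle reaching 88 mm from its axis towards its own -x; beside the box; origin: centre of its underside. Leave alone
- molcajete: black basalt mortar on three legs, 196 mm across, 105 mm high; origin: centre of its underside. Leave alone
- tejolote: black basalt pestle standing on its broad end, 64 mm across, 95 mm high; origin: centre of its underside. Leave alone
- brush: red silicone basting brush lying in front of the box, 200 mm long along its x axis, bristle end at +x, 36 mm wide, 14 mm high; origin: on its underside near the middle. Leave alone
- salt_jar: white ceramic jar with wooden lid, 62 mm across, 95 mm high; origin: centre of its underside. Leave alone
There are look-alikes about, which are no part of the job. Leave any pink or purple look-alike of the box alone.

How it is judged (in metres and radians):
On the way, in this order (a step that is already met when the one before it is completed fails the run):
1. the lid is pushed fully shut, with the latch flap still out (value of joint lid below 0.06 rad and value of joint latch above 0.7 rad), for 0.1 s.
2. the latch flap is snapped home (value of joint each of latch, lid below 0.06 rad), for 0.2 s.
At the end, for the whole second after the job is handed in: lid shut (joint under 0.06 rad) and latch snapped home (under 0.06 rad), the box upright, at rest and within 40 mm of where it stood, every other listed thing within 20 mm of where it stood (all of step 2 and distance of box from where it was at the start of the episode below 0.04 m and angle between box's own z axis and vertical below 0.05 rad and linear speed of box below 0.02 m/s and distance of each of molcajete, tejolote, prep_bowl, sifter_cup, brush, salt_jar from where it was at the start of the episode below 0.02 m); the robot touches nothing.
It fails at once if the latch is folded in while the lid is still open (value of joint lid above 0.2 rad and value of joint latch below 0.5 rad).
It fails at once if the box is lifted or tipped (height (world z) of box above 0.015 m or angle between box's own z axis and vertical above 0.15 rad).
It fails at once if the box is shoved more than 40 mm from where it stood (distance of box from where it was at the start of the episode above 0.04 m).
It fails at once if another thing on the ledge is picked up or pushed more than 20 mm (distance of any of molcajete, tejolote, prep_bowl, sifter_cup, brush, salt_jar from where it was at the start of the episode above 0.02 m).
It also fails if it takes over 45 s, if anything falls off the work surface, if the arm or the gripper's body presses on something with over 40 N, if the wrist force passes 120 N, or if a joint passes its speed limit or range.

## Working session

There is one attempt and no reset: what is moved stays moved. The work goes in short steps, Python scripts to look and compute and a tool call to move; the robot and the scene stay as the last step left them, time stands still between calls to the robot, and variables do not carry over. Pictures are saved under pics/ and viewed, at most 10 in all, crops included, and the job is handed in when it is done.

Besides the shell and the picture viewer there is one more tool, called after "Call:" as name(argument=value, ...) on one line, values as JSON. servo_tool: Moves the arm, as the interface text tells. Its arguments: {"type":"object","properties":{"plan":{"type":"array","items":{"type":"number"}},"force":{"type":"number"}},"required":["plan"]}

```bash
mkdir -p pics; ls; cat > h.py <<'E'
import numpy as np, cv2
from rig import bot
def snap(n,tag):
    p,d=bot.grab_frame(n); c=bot.camera_model(n)
    np.savez(f'pics/{tag}.npz',p=p,d=d,**{k:np.array(c[k],float) for k in('K','rvec','tvec')})
    cv2.imwrite(f'pics/{tag}.png',p[...,::-1]); return p,d,c
def load(tag): return np.load(f'pics/{tag}.npz')
def cloud(s):
    K=s['K'];R=cv2.Rodrigues(s['rvec'].reshape(3,1))[0];d=s['d'].astype(float)
    v,u=np.mgrid[:d.shape[0],:d.shape[1]]
    c=np.stack([(u-K[0,2])/K[0,0]*d,(v-K[1,2])/K[1,1]*d,d],-1)
    w=(c-s['tvec'].reshape(3))@R; w[d==0]=np.nan; return w
E
python3 - <<'E'
from h import *
a=snap('scene','s0')[0];b=snap('top','t0')[0]
print({k:np.round(v,3) for k,v in bot.get_obs().items()})
cv2.imwrite('pics/st0.png',cv2.resize(np.vstack([a,b])[...,::-1],None,fx=.78,fy=.78))
E
```

```text
pics
{'time': np.float64(0.1), 'joint_positions': array([ 1.197,  0.359,  1.511,  0.   ,  1.273, -0.115]), 'joint_velocities': array([ 0.   , -0.002, -0.001,  0.002, -0.002,  0.001]), 'joint_torque': array([-0.0000e+00, -5.2865e+01, -2.7935e+01, -0.0000e+00,  5.0000e-03,
       -0.0000e+00]), 'tcp_pos': array([153.338, 579.452, 247.519]), 'tool_rot': array([[-0.967,  0.256, -0.001],
       [ 0.256,  0.967, -0.002],
       [ 0.   , -0.002, -1.   ]]), 'wrist_force': array([ 0.565, -0.355, -0.02 ]), 'moment': array([-0.027,  0.009,  0.02 ]), 'finger_force': np.float64(0.0), 'opening': np.float64(1.0)}
```

View pics/st0.png

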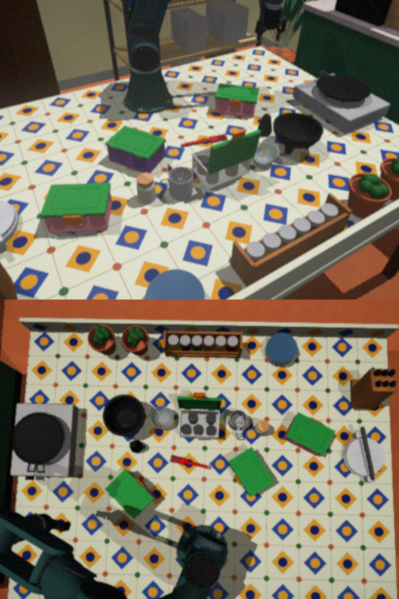

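The open box is at about (256,155) in the top picture. The sifter and bowl are beside it and the brush is in front. I'll enlarge that area and measure it.

```bash
python3 - <<'E'
from h import *
for t in('t0','s0'):
    s=load(t);w=cloud(s);h=cv2.cvtColor(s['p'],cv2.COLOR_RGB2HSV)
    u0,v0,u1,v1=(170,100,340,235) if t=='t0' else (200,130,390,270)
    print(t,'table z',np.nanmedian(w[...,2][v0:v1,u0:u1]), 'cam',np.round(-cv2.Rodrigues(s['rvec'].reshape(3,1))[0].T@s['tvec'].reshape(3)))
    for n,lo,hi in(('green',(50,100,40),(80,255,255)),('orange',(8,150,120),(18,255,255))):
        m=cv2.inRange(h,lo,hi)>0; k=np.zeros_like(m);k[v0:v1,u0:u1]=1;m&=k&(w[...,2]>60)
        P=w[m]; print(n,len(P))
        if len(P)>10: print(np.round(np.nanpercentile(P,[1,25,50,75,99],axis=0)).tolist())
    cv2.imwrite(f'pics/c_{t}.png',cv2.resize(s['p'][v0:v1,u0:u1,::-1],None,fx=4,fy=4,interpolation=cv2.INTER_CUBIC))
E
```

```text
t0 table z 1.6007456589745992 cam [ 306.   -5. 1531.]
green 1887
[[323.0, -274.0, 81.0], [368.0, -223.0, 86.0], [408.0, -184.0, 89.0], [463.0, -119.0, 93.0], [677.0, 314.0, 212.0]]
orange 119
[[313.0, -163.0, 62.0], [341.0, 9.0, 86.0], [676.0, 30.0, 239.0], [682.0, 43.0, 246.0], [688.0, 303.0, 251.0]]
s0 table z 2.569586504714784 cam [1394. -555.  913.]
green 1011
[[361.0, -161.0, 80.0], [669.0, -21.0, 113.0], [674.0, 48.0, 158.0], [678.0, 85.0, 199.0], [683.0, 344.0, 213.0]]
orange 76
[[313.0, -0.0, 75.0], [683.0, 13.0, 240.0], [686.0, 24.0, 246.0], [688.0, 38.0, 248.0], [691.0, 408.0, 251.0]]
```

View pics/c_t0.png

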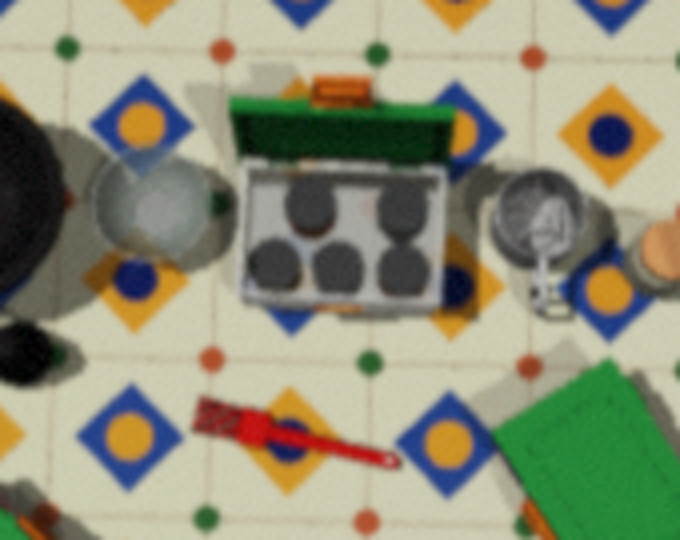

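View pics/c_s0.png

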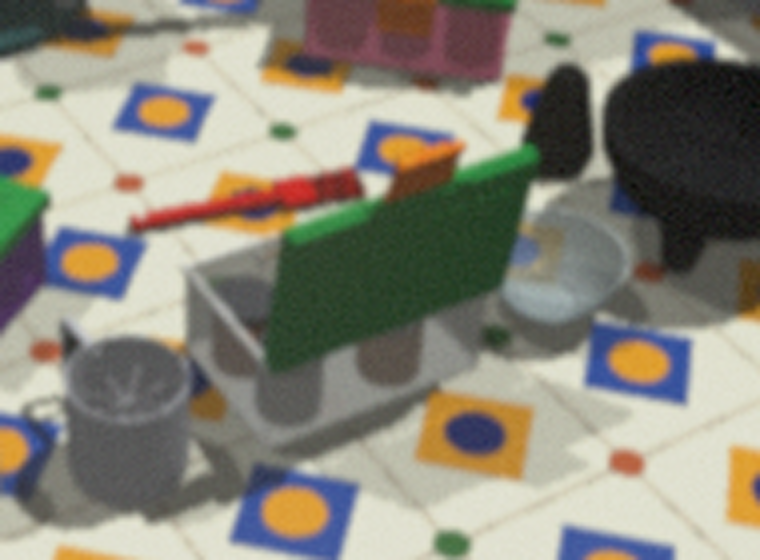

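The crops show the lid leaning slightly rearward with the orange flap up at its middle. In the top crop, the lid edge runs from (232,100) to (453,108) and the rim front edge from (242,303) to (443,312). Next I'll fit the lid plane and box pose.

```bash
cat >> h.py <<'E'
def lid(s,name):
    w=cloud(s);h=cv2.cvtColor(s['p'],cv2.COLOR_RGB2HSV)
    reg=(w[...,0]>500)&(w[...,0]<760)&(abs(w[...,1]-25)<130)
    g=(cv2.inRange(h,(45,90,20),(85,255,255))>0)&reg&(w[...,2]>60)
    o=(cv2.inRange(h,(5,140,90),(18,255,255))>0)&reg&(w[...,2]>60)
    return w[g],w[o],w
E
python3 - <<'E'
from h import *
for t in('s0','t0'):
    g,o,w=lid(load(t),t)
    c=np.median(g,0);
    for _ in range(3):
        d=g-g.mean(0) if _==0 else g-c0
        n=np.linalg.svd(g-g.mean(0))[2][2] if _==0 else np.linalg.svd(gi-gi.mean(0))[2][2]
        c0=g.mean(0) if _==0 else gi.mean(0)
        gi=g[abs((g-c0)@n)<5]
    print(t,len(g),len(gi),'n',n.round(3),'c',c0.round(1),'resid',((gi-c0)@n).std().round(2))
    for z in range(80,225,15):
        q=g[abs(g[:,2]-z)<5]
        if len(q)>5: print(z,len(q),'x',np.median(q[:,0]).round(1),'y',np.percentile(q[:,1],[2,98]).round(1))
    print('orange',np.round(np.percentile(o,[2,50,98],axis=0),1).tolist())
# top edge line & rim from top
g,o,w=lid(load('t0'),'t')
for y in range(-70,130,20):
    q=g[(abs(g[:,1]-y)<10)&(g[:,2]>195)]
    if len(q): print('edge y',y,'x',np.percentile(q[:,0],[5,50,95]).round(1),'z',np.percentile(q[:,2],[50,95]).round(1))
m=(w[...,2]>72)&(w[...,2]<88)&(w[...,0]>450)&(w[...,0]<660)&(abs(w[...,1]-25)<115)
R=w[m];print('rim',len(R),np.percentile(R,[1,99],axis=0).round(1).tolist())
print(cv2.minAreaRect(R[:,:2].astype(np.float32)))
# other things: nearby occupancy
for n,(a,b) in {'bowl':((100,25),(42,68))}.items(): pass
s=load('t0')
for n,(u,v) in {'bowl c':(170+150/4,100+205/4),'bowlR':(170+212/4,100+205/4),'cup c':(170+540/4,100+215/4),'cup L':(170+497/4,100+215/4),'handle':(170+552/4,100+310/4),'brush':(170+270/4,100+430/4),'rimFL':(170+242/4,100+303/4),'rimFR':(170+443/4,100+312/4),'rimRL':(170+248/4,100+165/4),'rimRR':(170+446/4,100+172/4)}.items():
    v,u=int(v),int(u);print(n,np.nanmedian(w[v-1:v+2,u-1:u+2].reshape(-1,3),0).round(0))
E
```

```text
s0 1463 1395 n [-0.992  0.021  0.126] c [673.9  31.5 156.5] resid 1.49
95 78 x 666.0 y [-59.7 110.6]
110 110 x 668.0 y [-68.9 108.8]
125 108 x 669.8 y [-67.6 111.8]
140 111 x 671.6 y [-67.2 111.8]
155 102 x 674.1 y [-67.4 109.1]
170 99 x 675.6 y [-60.4 110.7]
185 109 x 678.3 y [-67.6 111.4]
200 142 x 679.9 y [-64.2 116.6]
215 65 x 677.2 y [-67.3 116.8]
orange [[675.1, 2.5, 216.7], [683.5, 22.6, 236.8], [690.2, 46.1, 250.4]]
t0 713 650 n [-0.993  0.019  0.115] c [666.7  27.3 157.3] resid 1.73
95 23 x 659.2 y [-62.9  92.6]
110 55 x 660.8 y [-63.4 114.7]
125 49 x 663.0 y [-52.8 113.7]
140 57 x 664.8 y [-59.  114.8]
155 53 x 667.0 y [-51.2 114.3]
170 63 x 668.8 y [-50.  113.6]
185 42 x 670.2 y [-51.5 118.9]
200 18 x 671.8 y [-50.4 107.7]
215 82 x 669.8 y [-60.3 114.9]
orange [[673.1, 4.2, 216.6], [679.6, 27.1, 242.6], [688.3, 49.9, 251.3]]
edge y -70 x [664.2 671.3 674.3] z [208.5 211.1]
edge y -50 x [664.8 670.7 677.4] z [208.7 211.9]
edge y -30 x [665.8 670.8 678.2] z [209.8 214.9]
edge y -10 x [665.8 671.4 676. ] z [210.5 212.2]
edge y 10 x [665.5 669.2 673.4] z [208.8 211. ]
edge y 30 x [665.5 668.4 671.3] z [208.5 215. ]
edge y 50 x [667.3 670.7 674.5] z [211.9 215.6]
edge y 70 x [667.3 673.  678.7] z [210.  212.7]
edge y 90 x [667.1 672.4 678. ] z [208.8 211.5]
edge y 110 x [666.9 673.1 679. ] z [208.3 212.4]
rim 313 [[528.7, -65.4, 72.9], [656.7, 121.2, 87.3]]
((593.6842041015625, 28.344223022460938), (186.114501953125, 128.04640197753906), 88.92577362060547)
bowl c [632. 214.   2.]
bowlR [630. 151.   2.]
cup c [ 632. -158.    5.]
cup L [ 622. -113.   47.]
handle [ 540. -173.    1.]
brush [419.  92.  14.]
rimFL [534. 119.  40.]
rimFR [534. -67.  -0.]
rimRL [655. 116.  77.]
rimRR [653. -65.  75.]
```

Call:
servo_tool(plan=[0,0,-0.1,0,0,-6,0,0,0,-0.2,-8,-5,-7.2,0,0,0,-0.26,-70.8,-46.1,-7.2,0,0,0,-0.26,-70.8,-46.1,-7.2,0,0,0,-0.26,-70.8,-46.1,-7.2,0,0,0,-0.26,-70.8,-46.1,-7.2,0,0,0,-0.26,-70.8,-46.1,-7.2,0,0,0,-0.26,-70.8,-46.1,-7.2,0,0,0,-0.26,-70.8,-46.1,-7.2,0,0,0,-0.26,-70.8,-46.1,-7.2,0,0,0,-0.26,-70.8,-46.1,-7.2,0,0,0,-0.26,-70.8,-46.1,-7.2,0], force=20)

```text
time: 1.1
tcp_pos: [460.4, 239.9, 311.7]
tool_rot: [[-1.0, -0.001, -0.001], [-0.001, 1.0, -0.0], [0.001, -0.0, -1.0]]
wrist_force: [0.0, 0.7, 0.5]
opening: -0.001
finger_force: 0.0
```

Call:
servo_tool(plan=[0,0,0,-26.5,-28.7,0,0,0,0,0,-26.5,-28.7,0,0,0,0,0,-26.5,-28.7,0,0,0,0,0,-26.5,-28.7,0,0,0,0,0,-26.5,-28.7,0,0,0,0,0,-26.5,-28.7,0,0,0,0,0,-26.5,-28.7,0,0,0,0,0,-26.5,-28.7,0,0,0,0,0,-26.5,-28.7,0,0,0,0,0,-26.5,-28.7,0,0,0,0,0,-26.5,-28.7,0,0,0,0,0,-26.5,-28.7,0,0])

```text
time: 2.1
tcp_pos: [724.9, -45.7, 310.4]
tool_rot: [[-1.0, 0.0, -0.002], [0.0, 1.0, 0.001], [0.002, 0.001, -1.0]]
wrist_force: [0.1, 0.5, 0.4]
opening: -0.005
finger_force: 0.0
```

Call:
servo_tool(plan=[0,0,0,0,0,4,0,0,0,0,0,0,8,0,0,0,0,0,0,10.7,0,0,0,0,0,0,10.7,0,0,0,0,1,0,10.7,0,0,0,0,2,0,10.7,0,0,0,0,2.8,0,10.7,0,0,0,0,3.2,0,10.7,0,0,0,0,3.6,0,10.7,0,0,0,0,4,0,10.7,0,0,0,0,4.4,0,10.7,0,0,0,0,4.4,0,10.7,0])

```text
time: 3.1
tcp_pos: [680.7, -45.0, 205.4]
tool_rot: [[-1.0, -0.001, 0.001], [-0.001, 1.0, -0.0], [-0.0, -0.0, -1.0]]
wrist_force: [0.6, -0.1, -0.0]
opening: -0.001
finger_force: 0.2
```

```bash
python3 - <<'E'
from h import *
o=bot.get_obs();p=o['tcp_pos'];print(p.round(1),o['wrist_force'].round(2))
snap('scene','s1');g,oo,w=lid(load('s1'),'')
n=np.linalg.svd(g-g.mean(0))[2][2];print(n.round(3),g.mean(0).round(0),np.percentile(oo,[2,50,98],axis=0).round(0).tolist())
for t in np.arange(1.6,-0.01,-.1):
    T=np.array([658-105*np.cos(t)+6*np.sin(t)+11,82+105*np.sin(t)+6*np.cos(t)+17])
    print(round(t,2),'tool x',((p[0]-T[0])/10).round(2),'z',((p[2]-T[1])/10).round(2))
E
```

```text
[680.7 -45.  205.4] [ 0.62 -0.13 -0.02]
[ 0.995 -0.027  0.093] [663.  22. 200.] [[667.0, 2.0, 215.0], [671.0, 33.0, 234.0], [692.0, 47.0, 280.0]]
1.6 tool x 0.27 z 0.16
1.5 tool x 1.32 z 0.12
1.4 tool x 2.37 z 0.19
1.3 tool x 3.4 z 0.36
1.2 tool x 4.42 z 0.64
1.1 tool x 5.4 z 1.01
1.0 tool x 6.34 z 1.48
0.9 tool x 7.23 z 2.04
0.8 tool x 8.06 z 2.69
0.7 tool x 8.82 z 3.42
0.6 tool x 9.5 z 4.22
0.5 tool x 10.1 z 5.08
0.4 tool x 10.61 z 6.0
0.3 tool x 11.03 z 6.96
0.2 tool x 11.35 z 7.97
0.1 tool x 11.56 z 8.99
-0.0 tool x 11.67 z 10.04
```

Call:
servo_tool(plan=[0,0,0,0.6,0,0.14,0,0,0,0,1.3,0,0.12,0,0,0,0,1.9,0,0.15,0,0,0,0,2.4,0,0.2,0,0,0,0,2.9,0,0.27,0,0,0,0,3.4,0,0.36,0,0,0,0,3.9,0,0.5,0,0,0,0,4.4,0,0.64,0,0,0,0,4.9,0,0.8,0,0,0,0,5.4,0,1,0,0,0,0,5.9,0,1.25,0,0,0,0,6.3,0,1.5,0])

```text
time: 4.15
tcp_pos: [617.2, -45.1, 189.6]
tool_rot: [[-1.0, -0.001, -0.001], [-0.001, 1.0, -0.0], [0.001, -0.0, -1.0]]
wrist_force: [1.1, 0.7, 0.7]
opening: -0.001
finger_force: 0.5
```

```bash
python3 - <<'E'
from h import *
o=bot.get_obs();p=o['tcp_pos'];print(p.round(1),o['wrist_force'].round(2))
for c,t in(('scene','s2'),('top','t2')):
    snap(c,t);g,oo,w=lid(load(t),'')
    g=g[g[:,2]>90]
    n=np.linalg.svd(g-np.median(g,0))[2][2];print(n.round(3),np.median(g,0).round(0))
    if len(oo):print(np.percentile(oo,[2,50,98],axis=0).round(0).tolist())
a=load('s2')['p'][110:260,190:390,::-1];b=load('t2')['p'][90:240,160:360,::-1]
cv2.imwrite('pics/v2.png',cv2.resize(np.vstack([a,b]),None,fx=2,fy=2,interpolation=cv2.INTER_CUBIC))
E
```

```text
[617.2 -45.1 189.6] [1.09 0.73 0.69]
[0.983 0.034 0.179] [630.  21. 142.]
[[580.0, -77.0, 177.0], [590.0, 35.0, 206.0], [651.0, 50.0, 445.0]]
[-0.993  0.105 -0.061] [597.   6. 191.]
[[501.0, 5.0, 195.0], [574.0, 17.0, 223.0], [588.0, 24.0, 577.0]]
```

View pics/v2.png

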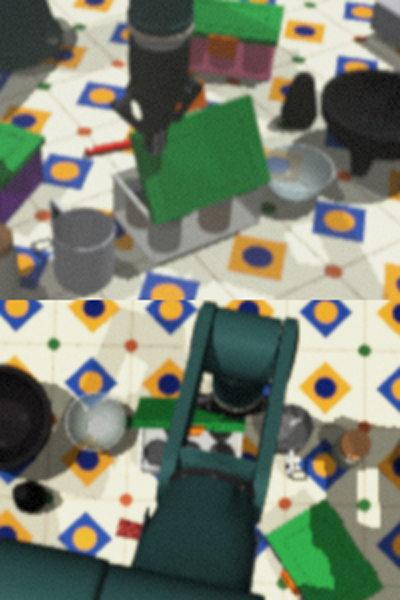

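Lid is following, at about 1.0 rad with the flap still out. The scene half of the picture shows the finger behind the lid near (155,145). I'll continue the arc.

Call:
servo_tool(plan=[0,0,0,0.5,0,0.2,0,0,0,0,0.9,0,0.5,0,0,0,0,1.3,0,0.8,0,0,0,0,1.7,0,1.1,0,0,0,0,2.1,0,1.5,0,0,0,0,2.5,0,1.85,0,0,0,0,2.85,0,2.25,0,0,0,0,3.15,0,2.65,0,0,0,0,3.45,0,3.05,0,0,0,0,3.75,0,3.5,0,0,0,0,4,0,3.95,0,0,0,0,4.25,0,4.4,0])

```text
time: 5.25
tcp_pos: [575.1, -45.1, 145.3]
tool_rot: [[-1.0, -0.001, -0.0], [-0.001, 1.0, -0.0], [0.0, -0.0, -1.0]]
wrist_force: [0.6, 0.7, -0.2]
opening: -0.002
finger_force: 0.4
```

Call:
servo_tool(plan=[0,0,0,0.2,0,0.4,0,0,0,0,0.4,0,0.9,0,0,0,0,0.55,0,1.4,0,0,0,0,0.7,0,1.9,0,0,0,0,0.8,0,2.4,0,0,0,0,0.9,0,2.9,0,0,0,0,1,0,3.3,0,0,0,0,1.1,0,3.7,0,0,0,0,1.1,0,4,0,0,0,0,1.1,0,4.1,0,0,0,0,1.1,0,4.2,0,0,0,0,1.1,0,4.2,0])

```text
time: 6.25
tcp_pos: [564.4, -45.2, 104.9]
tool_rot: [[-1.0, -0.001, -0.0], [-0.001, 1.0, -0.0], [0.0, -0.0, -1.0]]
wrist_force: [-3.7, 1.1, 11.3]
opening: 0.001
finger_force: 5.4
```

```bash
python3 - <<'E'
from h import *
o=bot.get_obs();p=o['tcp_pos'];print(p.round(1),o['wrist_force'].round(2),o['time'])
snap('scene','s3');g,oo,w=lid(load('s3'),'')
print(np.percentile(g,[2,50,98],axis=0).round(0).tolist());print(np.percentile(oo,[2,50,98],axis=0).round(0).tolist())
for x in range(530,670,20):
    q=g[(abs(g[:,0]-x)<10)&(g[:,1]>20)];print(x,len(q),np.median(q[:,2]).round(1))
cv2.imwrite('pics/v3.png',cv2.resize(load('s3')['p'][110:260,190:390,::-1],None,fx=4,fy=4,interpolation=cv2.INTER_CUBIC))
E
```

```text
[564.4 -45.2 104.9] [-3.69  1.08 11.26] 6.25
[[532.0, -67.0, 84.0], [603.0, 20.0, 89.0], [659.0, 114.0, 504.0]]
[[503.0, -83.0, 84.0], [524.0, 32.0, 88.0], [579.0, 54.0, 366.0]]
530 27 88.5
550 144 89.0
570 143 89.0
590 150 89.0
610 156 88.7
630 161 88.8
650 177 88.7
```

View pics/v3.png

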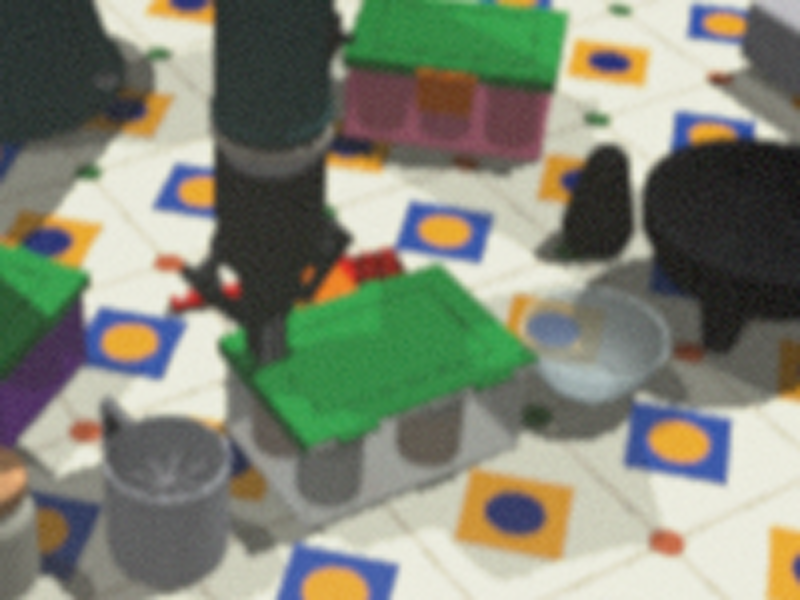

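The lid is shut at z about 89, and the flap is still out at (325,280) in the crop. Now I'll lift and go above the flap.

Call:
servo_tool(plan=[0,0,0,0,0,-1.5,0,0,0,0,0,0,-3.5,0,0,0,0,0,0,-4,0,0,0,0,3,3,-4,0,0,0,0,5.5,5,-4,0,0,0,0,7.6,7,-4,0,0,0,0,7.6,7,-4,0,0,0,0,7.6,7,-3,0,0,0,0,7.6,7,-3,0])

```text
time: 7.05
tcp_pos: [488.5, 24.7, 132.5]
tool_rot: [[-1.0, -0.002, -0.0], [-0.002, 1.0, -0.0], [0.0, -0.0, -1.0]]
wrist_force: [-1.4, -0.1, 0.1]
opening: -0.001
finger_force: 0.0
```

```bash
python3 - <<'E'
from h import *
o=bot.get_obs();p=o['tcp_pos'];print(p.round(1),o['wrist_force'].round(2),o['time'])
snap('scene','s4');g,oo,w=lid(load('s4'),'')
g=g[g[:,2]<110];oo=oo[(oo[:,2]<130)]
print('lid',np.percentile(g,[1,50,99],axis=0).round(1).tolist(),[np.median(g[abs(g[:,0]-x)<8,2]).round(1) for x in(540,560,600,640)])
f=oo[(oo[:,0]<535)];print('flap',len(f),np.percentile(f,[2,50,98],axis=0).round(1).tolist())
for t in np.arange(1.8,-.01,-.2):
    T=np.array([524.5-25*np.sin(t)-3*np.cos(t)-11,82-25*np.cos(t)+3*np.sin(t)+17])
    print(round(t,2),'tool x',((p[0]-T[0])/10).round(2),'z',((p[2]-T[1])/10).round(2))
cv2.imwrite('pics/v4.png',cv2.resize(load('s4')['p'][130:230,220:350,::-1],None,fx=5,fy=5,interpolation=cv2.INTER_CUBIC))
E
```

```text
[488.5  24.7 132.5] [-1.43 -0.15  0.08] 7.05
lid [[535.7, -67.2, 81.8], [602.6, 19.0, 88.6], [661.4, 116.2, 92.6]] [np.float64(88.2), np.float64(88.9), np.float64(88.6), np.float64(88.9)]
flap 122 [[500.8, 3.6, 83.0], [514.2, 27.7, 87.5], [532.7, 52.5, 90.6]]
1.8 tool x -0.13 z 2.49
1.6 tool x -0.01 z 2.98
1.4 tool x 0.02 z 3.48
1.2 tool x -0.06 z 3.98
1.0 tool x -0.23 z 4.45
0.8 tool x -0.5 z 4.88
0.6 tool x -0.84 z 5.25
0.4 tool x -1.25 z 5.54
0.2 tool x -1.71 z 5.74
0.0 tool x -2.2 z 5.85
```

View pics/v4.png

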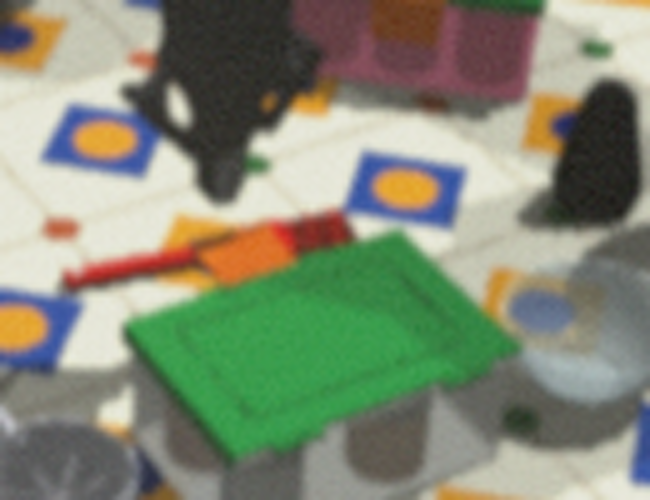

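The lid stays flat when released, and the flap is straight out at (245,255) with the fingers above it. I'll fold the flap down along its arc.

Call:
servo_tool(plan=[0,0,0,0,0,1.2,0,0,0,0,0,0,2.4,0,0,0,0,0,0,3,0,0,0,0,0,0,3.5,0,0,0,0,-0.05,0,4,0,0,0,0,-0.25,0,4.45,0,0,0,0,-0.5,0,4.9,0,0,0,0,-0.85,0,5.3,0,0,0,0,-1.25,0,5.6,0,0,0,0,-1.5,0,5.8,0,0,0,0,-1.7,0,6,0,0,0,0,-1.7,0,6,0])

```text
time: 8.1
tcp_pos: [506.0, 24.8, 73.6]
tool_rot: [[-1.0, -0.001, 0.0], [-0.001, 1.0, -0.0], [-0.0, -0.0, -1.0]]
wrist_force: [-0.2, -0.4, -0.3]
opening: 0.001
finger_force: 0.0
```

Call:
servo_tool(plan=[0,0,0,-0.2,0,0.2,0,0,0,0,-0.4,0,0.4,0,0,0,0,-0.6,0,0.4,0,0,0,0,-0.7,0,0.4,0,0,0,0,-0.8,0,0.4,0,0,0,0,-0.9,0,0.4,0,0,0,0,-0.9,0,0.4,0])

```text
time: 8.68
tcp_pos: [511.1, 24.9, 69.4]
tool_rot: [[-1.0, -0.001, -0.006], [-0.001, 1.0, -0.0], [0.006, -0.0, -1.0]]
wrist_force: [-8.1, -0.6, 5.7]
opening: -0.002
finger_force: 4.2
```

Call:
servo_tool(plan=[0,0,0,0.8,0,0,0,0,0,0,3,0,0,0,0,0,0,5,0,-2,0,0,-0.1,0,7,0,-6,0,0,-0.2,0,8,0,-8,0,0,-0.3,0,9,0,-10,0,0,-0.4,0,9,0,-10,0,0,-0.5,0,9,0,-10,0,0,-0.5,0,9,0,-10,0])

```text
time: 9.43
tcp_pos: [419.9, 25.1, 168.9]
tool_rot: [[-0.877, -0.0, 0.48], [-0.0, 1.0, -0.0], [-0.48, -0.0, -0.877]]
wrist_force: [-1.9, 0.7, -0.6]
opening: 0.002
finger_force: 0.0
```

```bash
python3 - <<'E'
from h import *
o=bot.get_obs();print(o['tcp_pos'].round(1),o['wrist_force'].round(2),o['tool_rot'].round(2).tolist(),o['time'])
snap('scene','s5');a=snap('wrist','w5')[0];snap('top','t5')
for t in('s5','w5','t5'):
    g,oo,w=lid(load(t),'');g=g[g[:,2]<110];oo=oo[oo[:,2]<120]
    for q in(g,oo):
        if len(q)>5: print(t,len(q),np.percentile(q,[1,50,99],axis=0).round(1).tolist())
cv2.imwrite('pics/v5.png',a[...,::-1])
E
```

```text
[419.9  25.1 168.9] [-1.93  0.74 -0.59] [[-0.88, -0.0, 0.48], [-0.0, 1.0, -0.0], [-0.48, -0.0, -0.88]] 9.4333
s5 1987 [[536.2, -66.9, 82.4], [603.2, 19.8, 88.6], [661.2, 116.6, 92.9]]
s5 14 [[522.5, 10.1, 83.2], [524.0, 30.7, 85.1], [527.9, 51.3, 87.4]]
w5 5835 [[530.2, -63.2, 74.8], [546.4, 58.2, 88.3], [598.7, 122.1, 90.0]]
w5 964 [[523.7, 5.5, 60.3], [525.2, 35.0, 71.2], [528.4, 54.6, 85.6]]
t5 1832 [[530.7, -63.7, 80.1], [593.6, 28.3, 87.7], [656.6, 120.4, 95.1]]
t5 37 [[520.1, 5.6, 66.5], [522.7, 36.6, 82.2], [529.7, 54.6, 91.5]]
```

View pics/v5.png

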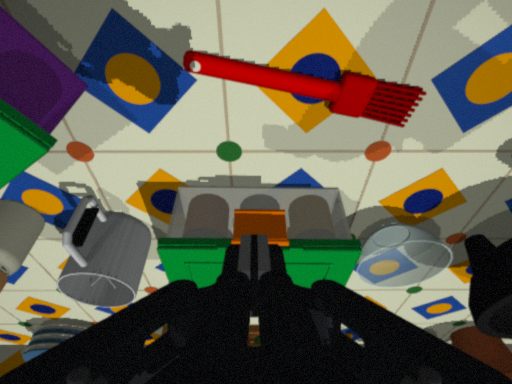

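The wrist picture shows the flap hanging against the front at (260,225). I'll check its angle from the depth.

```bash
python3 - <<'E'
from h import *
s=load('w5');w=cloud(s);h=cv2.cvtColor(s['p'],cv2.COLOR_RGB2HSV)
m=cv2.inRange(h,(5,140,90),(18,255,255))>0;m[:200]=0;m[250:]=0;m[:,:225]=0;m[:,295:]=0
P=w[m]
for z in range(44,92,5):
    q=P[abs(P[:,2]-z)<2.5]
    if len(q)>3:print(z,len(q),np.median(q[:,0]).round(1))
q=P[(P[:,2]>53)&(P[:,2]<80)];print('latch est',-np.polyfit(q[:,2],q[:,0],1)[0], P[:,2].min())
E
```

```text
49 188 522.8
54 220 525.1
59 208 525.2
64 216 525.2
69 223 525.1
74 201 525.1
79 120 525.2
84 146 525.7
latch est 0.0006111685834764435 nan
```

```bash
python3 -c "
from rig import bot
print(bot.close_job())"
```

```text
the job is handed in; nothing more can be done
None
```

I handed the job in with the lid shut flat (top about 88 mm above the tiles) and the flap vertical against the front of the box (measured latch angle about 0). The box is within a few mm of where it stood, and I saw no sign that anything else moved, though I measured only the box; no verdict came back.

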